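Index the dial fixture to the unloading position and unload the finished levelling foot

TASK

One of the levelling feet on the dial fixture is finished: it has its red tube plug on. Pull the index lever through full strokes, letting it come home after each, exactly as many times as it takes to bring that foot round from under the clear guard to the unloading position at the yellow pointer; turn the dial only with its lever, never by pushing the dial or the feet. Then lift the finished foot out, set it down gently, upright, in the blue bin, and leave the dial at that station, the lever home, the unfinished feet in their nests and everything else where it stands.

Things in the scene. Friction and masses are not known exactly. Their poses are not given: they have to be found in the camera images.
- indexer: dial fixture, bolted down: base 270 x 220 x 12 mm, round dial, index lever on its right, clear guard, yellow pointer at its front edge (x -0.140, top at z 0.054). Origin on the dial's axis at table height, x away from the robot (turned up to 0.2 rad), y left. A ratchet turns the dial clockwise seen from above, one station (45 degrees) per full pull, and keeps it from turning back
- dial: round aluminium dial, 250 mm across, with 8 nests 45 degrees apart on a 95 mm radius (black rings 42 mm inside, 52 mm outside, 7 mm high; floor level with the plate's top). Origin on the axis at the plate's top, 52 mm above the table; at the start its axes are those of indexer and an empty nest is at the unloading position. Hub 44 mm wide, 11 mm high. Stiff (0.5 N m), stays where it is left
- index (a joint): turn of the dial since the start, rad, growing clockwise seen from above: each full stroke adds 0.785, and it may stop 0.02 to 0.05 past the station; it cannot go back past a station reached
- unload (a point): the unloading position, fixed to the base: nest floor centre at the yellow pointer, 95 mm in front (-x of indexer) of the dial's axis, 52 mm above the table. A nest that stands k stations before it (k x 45 degrees, counted anticlockwise seen from above, from the pointer by way of the right-hand side) comes to it after k strokes
- lever (a joint): index lever, turning about the dial's axis, rad: 0 = home (its spring brings it back when let go), growing as it is pulled towards the robot, clockwise from above; stop at 0.908. It moves the dial from about 0.07 on; a stroke counts from about 0.86, so pull to the stop, then let it back below 0.03 to pick up the next tooth. About 10 N at the handle at 1 rad/s; jerked, the dial runs on
- lever_grip (a point): middle of the lever's upright black handle, a fixed cylinder 26 mm wide, 36 to 92 mm above the table; this point is 64 mm above it, 175 mm from the dial's axis, 37 mm clear of the dial's rim. Home lies at -65 degrees from the x axis of indexer (right and beyond); it swings on that circle to -117 degrees at the stop. Its blue arm is 24 mm wide, top at 22 mm
- guard: clear flat guard over the far part of the dial, its top 124 mm above the table, screw heads to 127 mm, on two posts and a crossbar at the far side; origin and axes of indexer. It covers x -0.030 (edge with a yellow strip) to 0.117 and y -0.116 to 0.116, far corners cut; the front of the dial is open from above. Feet in the nests pass below it
- foot_done: the finished levelling foot: black rubber pad 38 mm wide and 10 mm high, a steel nut, and a red tube plug 27 mm wide (29 mm at its lowest 4 mm) from 16 to 50 mm above the underside; about 60 g. Origin at the centre of its underside, z up. It starts in a nest 2, 3 or 4 stations before the unloading position, under the guard
- foot_a: unfinished levelling foot: the same rubber pad, 38 mm in diameter and 10 mm high, and steel nut, but with only a bare steel stud 10 mm in diameter above it, 46 mm tall in all, 50 g; origin at the centre of its underside, z up; stands in a nest of the dial
- foot_b: unfinished levelling foot: the same rubber pad, 38 mm in diameter and 10 mm high, and steel nut, but with only a bare steel stud 10 mm in diameter above it, 46 mm tall in all, 50 g; origin at the centre of its underside, z up; stands in a nest of the dial
- foot_c: unfinished levelling foot: the same rubber pad, 38 mm in diameter and 10 mm high, and steel nut, but with only a bare steel stud 10 mm in diameter above it, 46 mm tall in all, 50 g; origin at the centre of its underside, z up; stands in a nest of the dial
- foot_d: unfinished levelling foot: the same rubber pad, 38 mm in diameter and 10 mm high, and steel nut, but with only a bare steel stud 10 mm in diameter above it, 46 mm tall in all, 50 g; origin at the centre of its underside, z up; stands in a nest of the dial
- bin_blue: empty blue stacking bin, loose, 160 x 105 x 75 mm, walls and floor 3 mm, the front wall (-x) only 34 mm high and the side walls sloping down to it; origin at the centre of its underside, x towards its high back; inner floor 3 mm above the origin. It stands left of the dial; the blue and the red bin may stand either way round
- bin_red: a red bin of the same size, with a stock of steel nuts up to about 30 mm high; origin at the centre of its underside
- wrench: an open-ended wrench 180 mm long lying on the table right of the dial; origin under its middle
- tape_roll: a roll of blue tape lying flat on the table right of the dial, 92 mm in diameter, 25 mm high; origin at the centre of its underside

How it is judged:
By the outcome, as a careful person would: the job done as asked, in the order asked, and still so for the second after the job is handed in, with the robot touching nothing.
It also fails if it takes over 72 s, if anything falls off the work surface, if the arm or the gripper's body presses on something with over 40 N, if the wrist force passes 120 N, or if a joint passes its speed limit or range.

ROBOT

A 7-joint arm with a two-finger parallel gripper is mounted at the origin on the work surface. World frame = base frame: x ahead of the robot, y to its left, z up, the work surface at z = 0. Lengths are in m, angles in rad, forces in N, time in s.
With the tool pointing down it reaches from about 0.35 to 0.9 m from the base axis. Payload 19.9 kg.
Tool frame: the origin (TCP) lies at the very end of the fingers, on their centre line; the grasp point (between the pads) lies 19 mm behind it; z points along the fingers, y is the line along which they close (so a half turn about z gives the same grasp; the last joint's range is limited). The gripper opens to 94 mm and grips with 3 to 60 N. Pads are 16 mm wide; open, the fingers measure 119 mm over their backs; the gripper's body (75 mm by 177 mm) begins 78 mm behind the grasp point.
Start: joints at [-1.228, 0.417, -0.01, 1.614, 0.005, 1.111, -0.053], TCP at [0.235, 0.579, 0.205] pointing down, gripper open.
Joint ranges: [-2.81, 2.81], [-0.39, 2.02], [-1.27, 1.25], [0.06, 2.57], [-1.19, 4.33], [0.19, 2], [-2.82, 2.82]. Speed limits (rad/s): [1.89, 1.89, 2.39, 2.39, 3.01, 3.01, 3.01].

INTERFACE

Orientations are given as a rotation vector (axis times angle).
In Python, from cell import readout, optics, ticket gives the robot as it stands.
- The arm moves only by the tool move_arm, never from a script. Its argument "steps" is one flat list of numbers, 4 for each row, row after row: the shift along the tool's x, y, z in cm, then the turn about the tool's z in degrees. A call has 1 to 12 rows; each row shifts and turns the commanded pose from where the row before left it, along the tool's axes as they then stand; what a row does not reach is not made up. A row lasts 1/8 s, in which the tool goes at most 62.5 mm and 10.7 degrees, less where a joint would pass 70% of its speed; a pose out of reach is approached as far as the arm can. A call with a gripper value outside its range is refused whole. "fingers" is the opening, from -1 (shut) to 1 (fully open), set as the call begins (left out, the last holds). The fingers move at their own pace and stop on an object; "grip_force" is the grip in N (left out, the last holds). Time passes only in rows, so rows that do not move let the fingers close. It gives the time, the measured TCP pose, the force, the opening and the grip force at its end, in the units of the state.
- readout.get_obs(): the state, without advancing time (a new reading comes with each control period).
- optics.grab_frame(name): name is "side" or "top" or "wrist"; returns a dict with "image" (420x560x3 uint8, red, green, blue), "intrinsics" (3x3 intrinsics, pixels), "dist" ([k1, k2, p1, p2, k3] as OpenCV has them; the pictures are not rectified), "rvec" (rotation vector, rad) and "tvec" (3), from world to camera coordinates, as OpenCV has them; the wrist camera has in their place "mount" (4x4, takes a point from camera to tool coordinates, whose origin is the TCP and whose axes are the flange's). Camera axes: x right, y down, z forward; pixel columns grow to the right and rows downward; lengths in m; the calibration is good to about 2 mm. A picture is of the moment at which its call begins: read the wrist's pose just before it. There is no depth.
- ticket.job_done(): hands the job in; it is judged then, once.
The state is a dict: "t": time; "qpos": joint angles; "joint_vel": joint speeds; "joint_efforts": joint torques, N m; "tool_pos": TCP position; "tool_rot": TCP orientation; "ft_force": force on the tool from outside, world axes, zero at the start; "ft_torque": the same for the moment, N m; "opening": opening from 0.0 (shut) to 1.0 (fully open); "grasp_force": force on a finger pad.
Only numpy, scipy, OpenCV 4.12 (cv2) and the standard library are available. Lean on these libraries where they do the work, as an engineer would, in place of code of your own. Each camera call takes 0.05 s, during which the arm holds its last target. There are 200 camera calls.

## Working session

There is one attempt and no reset: what is moved stays moved. The work goes in short steps, Python scripts to look and compute and a tool call to move; the robot and the scene stay as the last step left them, time stands still between calls to the robot, and variables do not carry over. Pictures are saved under pics/ and viewed, at most 10 in all, crops included, and the job is handed in when it is done.

Besides the shell and the picture viewer there is one more tool, called after "Call:" as a command line: name --argument value ..., lists and objects as JSON in quotes. move_arm: Moves the arm, as the interface text tells. Its arguments: {"type":"object","properties":{"steps":{"type":"array"},"fingers":{"type":"number"},"grip_force":{"type":"number"}},"required":["steps"]}

```bash
mkdir -p pics; ls; python3 - <<'E'
from cell import readout, optics
import cv2,numpy as np
o=readout.get_obs();print(o['t'],o['tool_pos'],o['tool_rot'],o['opening'])
for n in("top","side"):
    f=optics.grab_frame(n);cv2.imwrite(f"pics/{n}0.png",f["image"][:,:,::-1])
    np.savez(f"pics/{n}0.npz",**f)
    R=cv2.Rodrigues(np.array(f["rvec"],float))[0];print(n,-R.T@np.array(f["tvec"]).ravel(),f["intrinsics"],f["dist"])
E
```

```text
pics
0.0 [0.23447891 0.5789541  0.20483512] [-6.00593691e-01 -3.08351547e+00  1.89528790e-03] 0.9990118487557843
top [ 0.33107633 -0.06894996  1.22909819] [[401.34650163   0.         282.90245004]
 [  0.         401.34650163 214.85206359]
 [  0.           0.           1.        ]] [-0.01272838  0.          0.          0.          0.        ]
side [-0.05313734 -0.81989735  0.61748637] [[415.08200301   0.         281.06739737]
 [  0.         415.08200301 212.82442637]
 [  0.           0.           1.        ]] [-0.04474341  0.          0.          0.          0.        ]
```

View pics/top0.png

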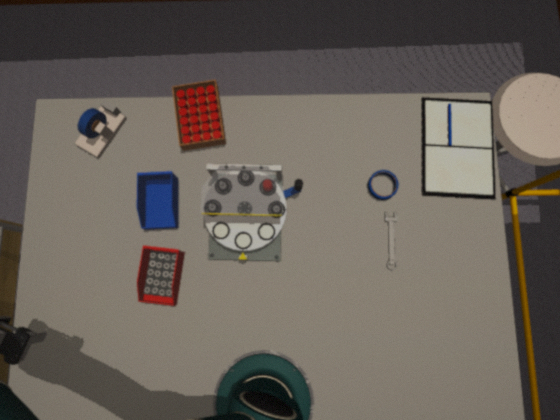

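View pics/side0.png

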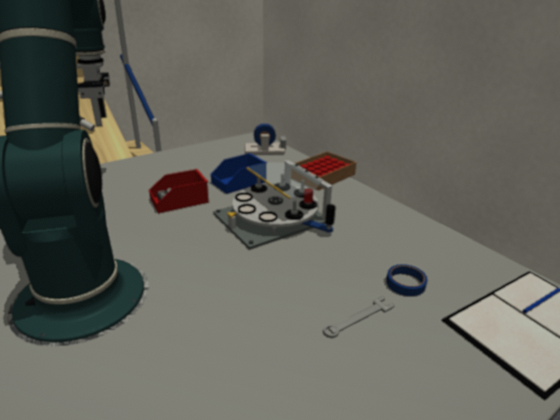

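The top view shows the pointer at about (243,257), empty nests at (243,240), (266,232) and (220,231), and the red plug at (268,185). A bare foot is at (277,208), so the red plug is 3 stations before the pointer. The lever handle is near (298,185), and the blue bin at (158,201) has its high back at the far side. Next I'll fit the pose.

```bash
cat > h.py <<'E'
import numpy as np,cv2
from scipy.spatial.transform import Rotation as Ro
def load(n): return dict(np.load(f"pics/{n}.npz"))
def topix(f,P): return cv2.projectPoints(np.array(P,float).reshape(-1,3),f["rvec"],f["tvec"],f["intrinsics"],f["dist"])[0].reshape(-1,2)
def toworld(f,px,z):
    u=cv2.undistortPoints(np.array(px,float).reshape(-1,1,2),f["intrinsics"],f["dist"]).reshape(-1,2)
    R=cv2.Rodrigues(f["rvec"])[0];c=-R.T@np.ravel(f["tvec"]);d=np.c_[u,np.ones(len(u))]@R
    return c+d*((z-c[2])/d[:,2])[:,None]
E
python3 - <<'E'
from h import *
f=load("top0")
im=f["image"][150:310,130:310,::-1]
cv2.imwrite("pics/top0c.png",cv2.resize(im,None,fx=3.7,fy=3.7,interpolation=cv2.INTER_CUBIC))
print(toworld(f,[[243,240],[266,232],[220,231]],.056).round(4).tolist())
hsv=cv2.cvtColor(f["image"],cv2.COLOR_RGB2HSV)
for nm,lo,hi,box in(("red",(0,120,60),(8,255,255),(255,175,282,200)),("red2",(172,120,60),(180,255,255),(255,175,282,200)),("yel",(18,120,90),(35,255,255),(225,248,262,265)),("strip",(18,100,90),(35,255,255),(195,205,295,225))):
    m=cv2.inRange(hsv,lo,hi);x0,y0,x1,y1=box;ys,xs=np.nonzero(m[y0:y1,x0:x1]);print(nm,len(xs),xs.mean()+x0 if len(xs) else 0,ys.mean()+y0 if len(xs) else 0,(xs.min()+x0,xs.max()+x0,ys.min()+y0,ys.max()+y0) if len(xs) else 0, np.polyfit(xs,ys,1) if len(xs)>9 else '')
E
```

```text
[[0.4628, 0.0542, 0.056], [0.4857, -0.0135, 0.056], [0.4903, 0.1222, 0.056]]
red 66 267.06060606060606 184.0909090909091 (np.int64(263), np.int64(271), np.int64(180), np.int64(189)) [0.10900248 7.77627313]
red2 0 0 0 0 
yel 39 242.30769230769232 256.6666666666667 (np.int64(239), np.int64(246), np.int64(253), np.int64(259)) [0.04401806 7.90481565]
strip 161 241.24223602484471 213.9751552795031 (np.int64(202), np.int64(280), np.int64(212), np.int64(216)) [0.02237397 7.94053303]
```

View pics/top0c.png

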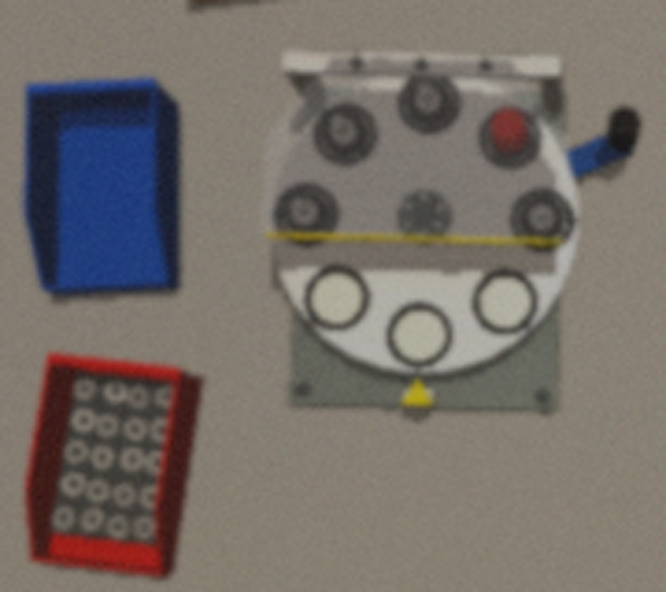

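The crop shows ring centres at (337,297), (419,335), (505,301), (542,219), (510,135), (428,103), (345,132) and (306,212), with the handle top at (623,128). The blue bin's low front is at the bottom, its inner floor spanning about (57..165, 125..290).

```bash
cat > fit.py <<'E'
from h import *
from scipy.optimize import least_squares
f=load("top0")
cr=lambda a:(np.array(a,float).reshape(-1,2)+.5)/3.7-.5+[130,150]
n=cr([419,335, 505,301, 542,219, 510,135, 428,103, 345,132, 306,212, 337,297])
def W(p,r,a,z): 
    a=np.radians(a)+p[2];return np.c_[p[0]+r*np.cos(a),p[1]+r*np.sin(a),z+0*a]
ang=180+45*np.arange(8)
wt=np.array([2,2,1,1,1,1,1,2.])[:,None]
r=least_squares(lambda p:((topix(f,W(p,.095,ang,.058))-n)*wt).ravel(),[.56,.05,0],loss='soft_l1')
print(r.x,(topix(f,W(r.x,.095,ang,.058))-n).round(2).tolist())
c=toworld(f,cr([623,126]),.092)[0]; print("handle top",c, "model",W(r.x,.175,np.array([-65]),.092), "ptr", W(r.x,.14,np.array([180]),.054),toworld(f,[[242.3,256.67]],.054))
print("strip angle",toworld(f,[[202,212.46],[280,214.2]],.124))
print("bin floor corners",toworld(f,cr([57,125,152,125,163,290,52,290]),.003).round(3).tolist())
print("bin rim back",toworld(f,cr([28,88,156,82]),.075).round(3).tolist(),"front rim",toworld(f,cr([45,292,178,289]),.034).round(3).tolist())
E
python3 fit.py
```

```text
[ 0.55790549  0.05076059 -0.03565379] [[0.06, -0.29], [-0.0, 0.02], [0.07, -0.03], [0.05, 0.47], [0.23, -0.34], [-0.04, 0.31], [0.05, 0.43], [-0.15, 0.04]]
handle top [ 0.62172111 -0.1091805   0.092     ] model [[ 0.62616305 -0.1103788   0.092     ]] ptr [[0.41799447 0.05575107 0.054     ]] [[0.41417458 0.05616576 0.054     ]]
strip angle [[ 0.53413635  0.16250745  0.124     ]
 [ 0.5264069  -0.05610346  0.124     ]]
bin floor corners [[0.652, 0.37, 0.003], [0.651, 0.289, 0.003], [0.509, 0.274, 0.003], [0.51, 0.368, 0.003]]
bin rim back [[0.664, 0.37, 0.075], [0.668, 0.266, 0.075]] front rim [[0.504, 0.362, 0.034], [0.505, 0.254, 0.034]]
```

```bash
cat >> h.py <<'E'
C=np.array([.5575,.0507]);YAW=-2.0
def lev(deg,r=.175): # lever pulled by deg -> xy of handle, and tangent yaw for tool y
    a=np.radians(-65+YAW-deg);return C[0]+r*np.cos(a),C[1]+r*np.sin(a),25+YAW-deg
def yawof(R): return np.degrees(np.arctan2(R[1,1],R[0,1]))
def plan(wps,start=None):
    """wps: (x,y,z,yaw of tool y in deg, rows). prints flat rows; rounds and carries error. tool pointing down"""
    if start is None:
        from cell import readout
        o=readout.get_obs();p=np.array(o["tool_pos"]);y=yawof(Ro.from_rotvec(o["tool_rot"]).as_matrix())
        print("t",round(o["t"],2),"at",p.round(4),"yaw",round(y,1),"F",np.round(o["ft_force"],1),"open",round(o["opening"],3),"q",np.round(o["qpos"],2))
    else: p=np.array(start[:3],float);y=start[3]
    out=[]
    for w in wps:
        p0,y0=p.copy(),y;k=w[4]
        for i in range(1,k+1):
            t=p0+(np.array(w[:3])-p0)*i/k;ty=y0+(w[3]-y0)*i/k
            a=np.radians(y);ay=np.array([np.cos(a),np.sin(a)]);ax=np.array([-ay[1],ay[0]])
            d=(t-p)*100;r=np.round([d[:2]@ax,d[:2]@ay,-d[2],y-ty],1)
            p=p+np.r_[(r[0]*ax+r[1]*ay),-r[2]]/100;y-=r[3];out.append(r.tolist())
    for i in range(0,len(out),12): print(sum(out[i:i+12],[]))
E
python3 - <<'E'
from h import *
x,y,w=lev(0)
plan([(.43,.235,.21,50,9),(x-.03,y+.03,.21,w,9)])
E
```

```text
t 0.1 at [0.2345 0.579  0.2049] yaw 68.0 F [-0.4  0.4  0.2] open 1.003 q [-1.23  0.42 -0.01  1.61  0.    1.11 -0.05]
[-3.4, -2.7, -0.1, 2.0, -3.6, -2.6, -0.0, 2.0, -3.6, -2.5, -0.1, 2.0, -3.7, -2.4, -0.0, 2.0, -3.8, -2.2, -0.1, 2.0, -3.9, -2.1, -0.0, 2.0, -3.9, -1.9, -0.1, 2.0, -4.0, -1.8, -0.1, 2.0, -4.1, -1.7, -0.0, 2.0, -3.7, -1.5, -0.0, 3.0, -3.7, -1.3, -0.0, 3.0, -3.8, -1.1, -0.0, 3.0]
[-3.9, -0.9, -0.0, 3.0, -3.9, -0.7, -0.0, 3.0, -3.9, -0.5, -0.0, 3.0, -3.9, -0.3, -0.0, 3.0, -4.0, -0.1, -0.0, 3.0, -4.0, 0.1, -0.0, 3.0]
```

Call:
move_arm --steps '[-3.4, -2.7, -0.1, 2, -3.6, -2.6, 0, 2, -3.6, -2.5, -0.1, 2, -3.7, -2.4, 0, 2, -3.8, -2.2, -0.1, 2, -3.9, -2.1, 0, 2, -3.9, -1.9, -0.1, 2, -4, -1.8, -0.1, 2, -4.1, -1.7, 0, 2, -3.7, -1.5, 0, 3, -3.7, -1.3, 0, 3, -3.8, -1.1, 0, 3]'

```text
t: 1.6
tool_pos: [0.4856, 0.1291, 0.2103]
tool_rot: [-1.306, -2.857, 0.0]
ft_force: [0.2, -0.2, -0.4]
opening: 0.996
grasp_force: 0.0
```

Call:
move_arm --steps '[-3.9, -0.9, 0, 3, -3.9, -0.7, 0, 3, -3.9, -0.5, 0, 3, -3.9, -0.3, 0, 3, -4, -0.1, 0, 3, -4, 0.1, 0, 3, 0, 0, 0, 0, 0, 0, 0, 0]'

```text
t: 2.6
tool_pos: [0.5955, -0.0801, 0.2101]
tool_rot: [-1.734, -2.619, 0.0]
ft_force: [0.2, 1.4, -0.1]
opening: 1.002
grasp_force: 0.0
```

```bash
cat > wr.py <<'E'
import sys
from h import *
from cell import readout,optics
o=readout.get_obs();f=optics.grab_frame("wrist")
n=sys.argv[1]
Rt=Ro.from_rotvec(o["tool_rot"]).as_matrix();T=np.eye(4);T[:3,:3]=Rt;T[:3,3]=o["tool_pos"]
E=np.linalg.inv(T@np.array(f["mount"]))
f["rvec"]=cv2.Rodrigues(E[:3,:3])[0];f["tvec"]=E[:3,3]
f.pop("mount");np.savez(f"pics/{n}.npz",**f)
im=f["image"][:,:,::-1].copy()
cv2.imwrite(f"pics/{n}.png",im)
print(o["tool_pos"],yawof(Rt),o["t"],o["ft_force"],o["opening"])
print("proj handle top",topix(f,[[*lev(0)[:2],.092]]),"center hub",topix(f,[[*C,.063]]))
E
python3 wr.py w1
```

```text
[ 0.59546083 -0.08009128  0.21007324] 22.989236694180775 2.6 [ 0.22466613  1.42783271 -0.10736093] 1.0024839613525238
proj handle top [[298.23592269 238.23387023]] center hub [[298.72119211  69.82954584]]
```

View pics/w1.png

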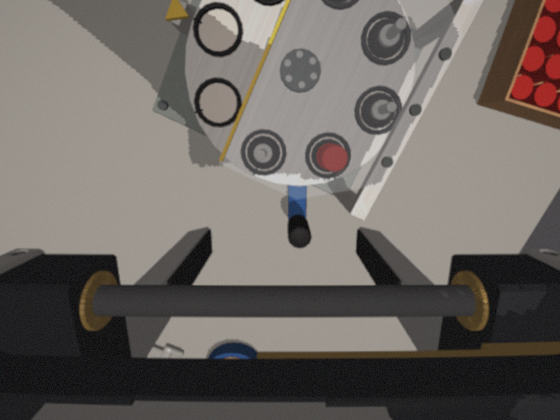

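The wrist view shows the handle top at (299,238) and the hub at (300,70), both matching the predicted positions, so the pose holds. From the pointer at (177,8) the nests run (218,30), (217,102), (263,151) and then red at (330,155), which confirms 3 strokes.

```bash
python3 - <<'E'
from h import *
x,y,w=lev(0)
plan([(x,y,.21,w,2),(x,y,.052,w,6)])
print("pull")
# cage slack ~5mm each side: overshoot 2.5 deg
ds=[4,9,15,21,27,33,39,45,49,52,54,55.5]
plan([(*lev(d)[:2],.052,lev(d)[2],1) for d in ds],(x,y,.052,w))
print("back")
ds=[50,44,38,32,26,20,14,8,3,0,-2]
plan([(*lev(d)[:2],.052,lev(d)[2],1) for d in ds],(*lev(55.5)[:2],.052,lev(55.5)[2]))
E
```

```text
t 2.65 at [ 0.5955 -0.0796  0.2102] yaw 23.0 F [ 0.4  0.9 -0.1] open 0.998 q [-0.3   0.4   0.5   1.68 -0.21  1.11  0.66]
[-2.0, 0.8, 0.0, 0.0, -2.0, 0.8, 0.0, 0.0, -0.0, -0.0, 2.6, 0.0, -0.0, -0.0, 2.7, 0.0, -0.0, -0.0, 2.6, 0.0, -0.0, -0.0, 2.6, 0.0, -0.0, -0.0, 2.7, 0.0, -0.0, -0.0, 2.6, 0.0]
pull
[0.0, -1.2, -0.0, 4.0, 0.1, -1.5, -0.0, 5.0, 0.1, -1.9, -0.0, 6.0, 0.1, -1.8, -0.0, 6.0, 0.1, -1.8, -0.0, 6.0, 0.1, -1.9, -0.0, 6.0, 0.1, -1.8, -0.0, 6.0, 0.1, -1.8, -0.0, 6.0, 0.0, -1.2, -0.0, 4.0, 0.0, -1.0, -0.0, 3.0, 0.1, -0.6, -0.0, 2.0, -0.0, -0.4, -0.0, 1.5]
back
[0.1, 1.7, -0.0, -5.5, 0.1, 1.8, -0.0, -6.0, 0.1, 1.8, -0.0, -6.0, 0.1, 1.9, -0.0, -6.0, 0.1, 1.8, -0.0, -6.0, 0.1, 1.8, -0.0, -6.0, 0.1, 1.8, -0.0, -6.0, 0.1, 1.9, -0.0, -6.0, 0.0, 1.5, -0.0, -5.0, 0.0, 0.9, -0.0, -3.0, 0.1, 0.6, -0.0, -2.0]
```

Call:
move_arm --steps '[-2, 0.8, 0, 0, -2, 0.8, 0, 0, 0, 0, 2.6, 0, 0, 0, 2.7, 0, 0, 0, 2.6, 0, 0, 0, 2.6, 0, 0, 0, 2.7, 0, 0, 0, 2.6, 0, 0, 0, 0, 0]'

```text
t: 3.78
tool_pos: [0.625, -0.1099, 0.0512]
tool_rot: [-1.732, -2.618, 0.002]
ft_force: [0.1, 0.1, 1.7]
opening: 0.999
grasp_force: 0.0
```

Call:
move_arm --steps '[0, 0, 0, 0, 0, 0, 0, 0, 0, 0, 0, 0, 0, 0, 0, 0]' --fingers -0.25 --grip_force 15

```text
t: 4.28
tool_pos: [0.6263, -0.1112, 0.0529]
tool_rot: [1.735, 2.619, 0.0]
ft_force: [0.8, -1.0, -0.6]
opening: 0.611
grasp_force: 0.0
```

Call:
move_arm --steps '[0, 0, 0, 0, 0, 0, 0, 0, 0, 0, 0, 0]'

```text
t: 4.65
tool_pos: [0.6261, -0.1112, 0.0525]
tool_rot: [1.735, 2.619, -0.0]
ft_force: [-0.1, -0.6, -0.2]
opening: 0.379
grasp_force: 0.0
```

Call:
move_arm --steps '[0, -1.2, 0, 4, 0.1, -1.5, 0, 5, 0.1, -1.9, 0, 6, 0.1, -1.8, 0, 6, 0.1, -1.8, 0, 6, 0.1, -1.9, 0, 6, 0.1, -1.8, 0, 6, 0.1, -1.8, 0, 6, 0, -1.2, 0, 4, 0, -1, 0, 3, 0.1, -0.6, 0, 2, 0, -0.4, 0, 1.5]'

```text
t: 6.15
tool_pos: [0.4675, -0.0992, 0.0534]
tool_rot: [2.75, 1.505, 0.007]
ft_force: [27.5, -13.2, -23.0]
opening: 0.391
grasp_force: 15.0
```

Call:
move_arm --steps '[0, 0, 0, 0, 0, 0, 0, 0]'

```text
t: 6.4
tool_pos: [0.4681, -0.0995, 0.0535]
tool_rot: [2.749, 1.505, 0.007]
ft_force: [24.8, -14.0, -18.8]
opening: 0.379
grasp_force: 14.0
```

```bash
python3 - <<'E'
from h import *
plan([])
print(lev(55.5))
from cell import optics
f=optics.grab_frame("top");np.savez("pics/top1.npz",**f)
cv2.imwrite("pics/top1.png",cv2.resize(f["image"][150:310,130:310,::-1],None,fx=3.7,fy=3.7,interpolation=cv2.INTER_CUBIC))
E
```

```text
t 6.4 at [ 0.4681 -0.0995  0.0535] yaw -32.6 F [ 24.8 -14.  -18.8] open 0.379 q [-0.45  0.47  0.72  2.12 -0.47  0.71  0.01]
(np.float64(0.4634725685393058), np.float64(-0.09689350301725497), -32.5)
```

View pics/top1.png

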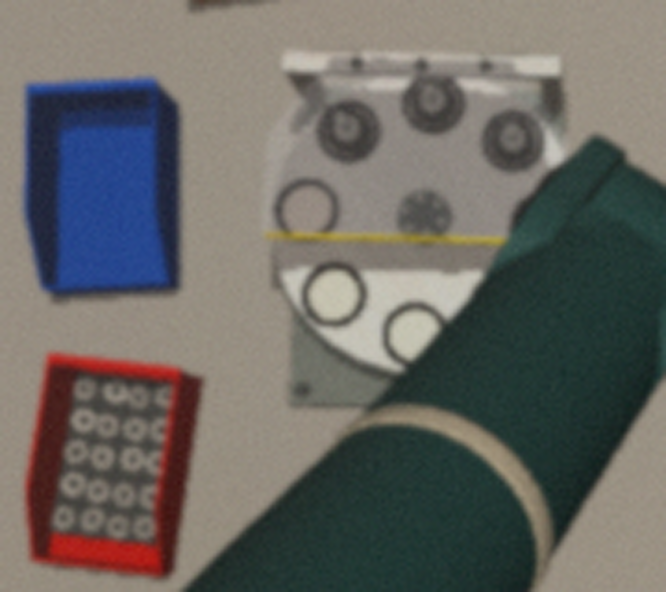

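The dial has moved on one station: the bare foot that was at (306,212) is now at (345,130), and the nest at (306,207) is empty. The force shows the stop was reached, so I'll let the lever home.

Call:
move_arm --steps '[0.1, 1.7, 0, -5.5, 0.1, 1.8, 0, -6, 0.1, 1.8, 0, -6, 0.1, 1.9, 0, -6, 0.1, 1.8, 0, -6, 0.1, 1.8, 0, -6, 0.1, 1.8, 0, -6, 0.1, 1.9, 0, -6, 0, 1.5, 0, -5, 0, 0.9, 0, -3, 0.1, 0.6, 0, -2, 0, 0, 0, 0]'

```text
t: 7.95
tool_pos: [0.6313, -0.1086, 0.0524]
tool_rot: [-1.689, -2.648, 0.001]
ft_force: [-1.6, -1.3, -0.4]
opening: 0.375
grasp_force: 0.8
```

```bash
python3 - <<'E'
from h import *
print(lev(0),lev(-2))
ds=[2,7,13,19,25,31,37,43,47,50,53,55]
plan([(*lev(d)[:2],.052,lev(d)[2],1) for d in ds])
plan([(*lev(d)[:2],.052,lev(d)[2],1) for d in [49.5]+list(range(44,-1,-6))+[0,-2]],(*lev(55)[:2],.052,lev(55)[2]))
from cell import optics
f=optics.grab_frame("side");np.savez("pics/side1.npz",**f)
print(topix(f,[[*lev(0)[:2],.064]]))
E
```

```text
(np.float64(0.6258779474856229), np.float64(-0.11038834935417707), 23.0) (np.float64(0.6314581958046224), np.float64(-0.10790386273141372), 25.0)
t 7.95 at [ 0.6313 -0.1086  0.0524] yaw 24.9 F [-1.6 -1.3 -0.4] open 0.375 q [-0.18  0.65  0.41  1.7  -0.33  0.86  0.81]
[0.1, -1.2, 0.0, 3.9, 0.1, -1.5, 0.0, 5.0, 0.1, -1.8, 0.0, 6.0, 0.1, -1.9, 0.0, 6.0, 0.1, -1.8, 0.0, 6.0, 0.1, -1.8, 0.0, 6.0, 0.1, -1.8, 0.0, 6.0, 0.1, -1.9, 0.0, 6.0, 0.0, -1.2, 0.0, 4.0, 0.0, -0.9, 0.0, 3.0, 0.1, -0.9, 0.0, 3.0, -0.0, -0.6, 0.0, 2.0]
[0.1, 1.7, -0.0, -5.5, 0.1, 1.7, -0.0, -5.5, 0.1, 1.8, -0.0, -6.0, 0.1, 1.8, -0.0, -6.0, 0.1, 1.8, -0.0, -6.0, 0.1, 1.9, -0.0, -6.0, 0.1, 1.8, -0.0, -6.0, 0.1, 1.8, -0.0, -6.0, 0.0, 1.8, -0.0, -6.0, 0.1, 0.6, -0.0, -2.0, -0.0, 0.7, -0.0, -2.0]
[[329.68652377 214.95216244]]
```

The lever is home: the front finger is lightly pressing it against its home stop. Stroke 2 next.

Call:
move_arm --steps '[0.1, -1.2, 0, 4, 0.1, -1.5, 0, 5, 0.1, -1.8, 0, 6, 0.1, -1.9, 0, 6, 0.1, -1.8, 0, 6, 0.1, -1.8, 0, 6, 0.1, -1.8, 0, 6, 0.1, -1.9, 0, 6, 0, -1.2, 0, 4, 0, -0.9, 0, 3, 0.1, -0.9, 0, 3, 0, -0.6, 0, 2]'

```text
t: 9.5
tool_pos: [0.4682, -0.098, 0.0534]
tool_rot: [2.745, 1.516, 0.007]
ft_force: [28.2, -14.1, -23.2]
opening: 0.387
grasp_force: 15.0
```

Call:
move_arm --steps '[0, 0, 0, 0, 0, 0, 0, 0]'

```text
t: 9.75
tool_pos: [0.469, -0.0985, 0.0535]
tool_rot: [2.743, 1.517, 0.007]
ft_force: [21.0, -12.3, -14.5]
opening: 0.381
grasp_force: 12.0
```

Call:
move_arm --steps '[0.1, 1.7, 0, -5.5, 0.1, 1.7, 0, -5.5, 0.1, 1.8, 0, -6, 0.1, 1.8, 0, -6, 0.1, 1.8, 0, -6, 0.1, 1.9, 0, -6, 0.1, 1.8, 0, -6, 0.1, 1.8, 0, -6, 0, 1.8, 0, -6, 0.1, 0.6, 0, -2, 0, 0.7, 0, -2, 0, 0, 0, 0]'

```text
t: 11.25
tool_pos: [0.6311, -0.1072, 0.0522]
tool_rot: [-1.689, -2.646, 0.003]
ft_force: [-7.4, -0.9, 4.8]
opening: 0.376
grasp_force: 3.3
```

```bash
python3 - <<'E'
from h import *
ds=[2,7,13,19,25,31,37,43,47,50,53,55]
plan([(*lev(d)[:2],.052,lev(d)[2],1) for d in ds])
E
```

```text
t 11.25 at [ 0.6311 -0.1072  0.0522] yaw 24.9 F [-7.4 -0.9  4.8] open 0.376 q [-0.18  0.65  0.41  1.7  -0.32  0.86  0.81]
[-0.0, -1.2, 0.0, 3.9, 0.0, -1.5, 0.0, 5.0, 0.1, -1.9, 0.0, 6.0, 0.1, -1.8, 0.0, 6.0, 0.1, -1.8, 0.0, 6.0, 0.1, -1.9, 0.0, 6.0, 0.1, -1.8, 0.0, 6.0, 0.1, -1.8, 0.0, 6.0, 0.0, -1.2, 0.0, 4.0, 0.1, -1.0, 0.0, 3.0, -0.0, -0.9, 0.0, 3.0, -0.0, -0.6, 0.0, 2.0]
```

Call:
move_arm --steps '[0, -1.2, 0, 4, 0, -1.5, 0, 5, 0.1, -1.9, 0, 6, 0.1, -1.8, 0, 6, 0.1, -1.8, 0, 6, 0.1, -1.9, 0, 6, 0.1, -1.8, 0, 6, 0.1, -1.8, 0, 6, 0, -1.2, 0, 4, 0.1, -1, 0, 3, 0, -0.9, 0, 3, 0, -0.6, 0, 2]'

```text
t: 12.75
tool_pos: [0.4683, -0.0983, 0.0532]
tool_rot: [2.746, 1.515, 0.006]
ft_force: [27.4, -14.6, -23.4]
opening: 0.386
grasp_force: 15.0
```

Call:
move_arm --steps '[0, 0, 0, 0, 0, 0, 0, 0]'

```text
t: 13.0
tool_pos: [0.469, -0.0987, 0.0534]
tool_rot: [2.744, 1.517, 0.006]
ft_force: [18.9, -11.4, -13.4]
opening: 0.372
grasp_force: 11.2
```

Call:
move_arm --steps '[0.1, 1.7, 0, -5.5, 0.1, 1.7, 0, -5.5, 0.1, 1.8, 0, -6, 0.1, 1.8, 0, -6, 0.1, 1.8, 0, -6, 0.1, 1.9, 0, -6, 0.1, 1.8, 0, -6, 0.1, 1.8, 0, -6, 0, 1.8, 0, -6, 0.1, 0.6, 0, -2, 0, 0.5, 0, -2, 0, 0, 0, 0]'

```text
t: 14.5
tool_pos: [0.6308, -0.1077, 0.0524]
tool_rot: [-1.69, -2.648, 0.001]
ft_force: [-0.3, -0.8, -1.0]
opening: 0.378
grasp_force: 0.1
```

Call:
move_arm --steps '[0, 0, 0, 0, 0, 0, 0, 0, 0, 0, 0, 0, 0, 0, 0, 0, 0, 0, 0, 0, 0, 0, 0, 0]' --fingers 1

```text
t: 15.25
tool_pos: [0.6313, -0.1076, 0.0525]
tool_rot: [1.689, 2.649, -0.0]
ft_force: [-0.4, -0.7, 0.1]
opening: 0.975
grasp_force: 0.0
```

```bash
python3 - <<'E'
from h import *
x,y,w=lev(-2)
plan([(.63,-.108,.21,25,5),(.54,-.02,.26,0,5),(.44,.04,.26,0,2)])
E
```

```text
t 15.25 at [ 0.6313 -0.1076  0.0525] yaw 25.0 F [-0.4 -0.7  0.1] open 0.975 q [-0.17  0.65  0.41  1.7  -0.32  0.86  0.81]
[0.0, -0.0, -3.2, -0.0, 0.0, -0.1, -3.1, -0.0, 0.0, 0.0, -3.2, -0.0, 0.0, -0.0, -3.1, -0.0, 0.0, -0.0, -3.2, -0.0, 2.4, -0.9, -1.0, 5.0, 2.2, -1.1, -1.0, 5.0, 2.2, -1.3, -1.0, 5.0, 2.0, -1.5, -1.0, 5.0, 2.0, -1.6, -1.0, 5.0, 3.0, -5.0, 0.0, -0.0, 2.9, -5.0, 0.0, -0.0]
```

```bash
python3 - <<'E'
from h import *
plan([(.63,-.108,.21,25,5),(.463,-.02,.22,-2,6)])
E
```

```text
t 15.25 at [ 0.6313 -0.1076  0.0525] yaw 25.0 F [-0.4 -0.7  0.1] open 0.975 q [-0.17  0.65  0.41  1.7  -0.32  0.86  0.81]
[0.0, -0.0, -3.2, -0.0, 0.0, -0.1, -3.1, -0.0, 0.0, 0.0, -3.2, -0.0, 0.0, -0.0, -3.1, -0.0, 0.0, -0.0, -3.2, -0.0, 2.5, -1.9, -0.2, 4.5, 2.4, -2.1, -0.1, 4.5, 2.1, -2.3, -0.2, 4.5, 2.0, -2.4, -0.1, 4.5, 1.8, -2.6, -0.2, 4.5, 1.6, -2.8, -0.2, 4.5]
```

Call:
move_arm --steps '[0, 0, -3.2, 0, 0, 0, -3.1, 0, 0, 0, -3.2, 0, 0, 0, -3.1, 0, 0, 0, -3.2, 0, 2.5, -1.9, -0.2, 4.5, 2.4, -2.1, -0.1, 4.5, 2.1, -2.3, -0.2, 4.5, 2, -2.4, -0.1, 4.5, 1.8, -2.6, -0.2, 4.5, 1.6, -2.8, -0.2, 4.5]'

```text
t: 16.62
tool_pos: [0.4625, -0.0191, 0.2205]
tool_rot: [2.264, 2.178, 0.0]
ft_force: [0.3, 0.4, 1.4]
opening: 1.002
grasp_force: 0.0
```

Call:
move_arm --steps '[0, 0, 0, 0, 0, 0, 0, 0, 0, 0, 0, 0]' --fingers 0.06

```text
t: 17.0
tool_pos: [0.464, -0.02, 0.2204]
tool_rot: [2.261, 2.181, -0.001]
ft_force: [-0.1, -0.4, -0.4]
opening: 0.717
grasp_force: 0.0
```

```bash
python3 wr.py w2; python3 - <<'E'
from h import *
f=load("w2");hsv=cv2.cvtColor(f["image"],cv2.COLOR_RGB2HSV)
m=cv2.inRange(hsv,(0,120,50),(8,255,255))|cv2.inRange(hsv,(172,120,50),(180,255,255))
n,l,s,c=cv2.connectedComponentsWithStats(m)
for i in range(1,n):
    if s[i,4]>100: print(s[i],c[i],toworld(f,[c[i]],.095))
a=np.radians(178)
print("unload",C+.095*np.array([np.cos(a),np.sin(a)]))
E
```

```text
[ 0.46396344 -0.02000071  0.22040854] -2.0519430375155867 17.0 [-0.07073159 -0.43737047 -0.42902234] 0.7165672811633721
proj handle top [[426.31831124 271.56793973]] center hub [[364.56233336 130.33070916]]
[267 110  29  30 654] [280.88379205 124.61620795] [[0.4639366  0.05883274 0.095     ]]
unload [0.46255787 0.05401545]
```

View pics/w2.png

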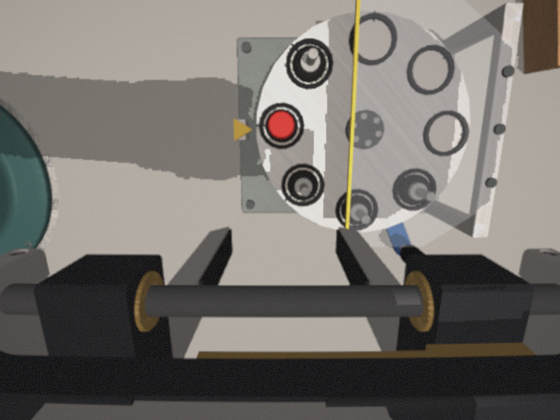

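The red plug at (281,124) sits at the pointer (242,129), with bare feet either side at (310,62) and (303,184). The lever arm is home at (397,237). Now for the grasp.

```bash
python3 - <<'E'
from h import *
f=load("w2");x,y,_=toworld(f,[[281,124.5]],.102)[0];print(x,y)
plan([(x,y,.22,-2,2),(x,y,.07,-2,7)])
E
```

```text
0.4641080662726225 0.0586671378389261
t 17.05 at [ 0.4639 -0.02    0.2203] yaw -2.1 F [0.2 0.1 1. ] open 0.676 q [-0.55  0.12  0.57  2.   -0.07  1.05  0.02]
[3.9, -0.1, 0.0, -0.0, 4.0, -0.2, 0.0, -0.1, -0.0, 0.0, 2.1, 0.0, -0.0, 0.0, 2.2, 0.0, -0.0, 0.0, 2.1, 0.0, -0.0, 0.0, 2.2, 0.0, -0.0, 0.0, 2.1, 0.0, -0.0, 0.0, 2.2, 0.0, -0.0, 0.0, 2.1, 0.0]
```

Call:
move_arm --steps '[3.9, -0.1, 0, 0, 4, -0.2, 0, 0, 0, 0, 2.1, 0, 0, 0, 2.2, 0, 0, 0, 2.1, 0, 0, 0, 2.2, 0, 0, 0, 2.1, 0, 0, 0, 2.2, 0, 0, 0, 2.1, 0, 0, 0, 0, 0, 0, 0, 0, 0]'

```text
t: 18.42
tool_pos: [0.4638, 0.0593, 0.071]
tool_rot: [2.261, 2.181, 0.0]
ft_force: [-0.2, 0.0, 0.7]
opening: 0.531
grasp_force: 0.0
```

Call:
move_arm --steps '[0, 0, 0, 0, 0, 0, 0, 0, 0, 0, 0, 0, 0, 0, 0, 0, 0, 0, 0, 0, 0, 0, 0, 0]' --fingers -1 --grip_force 12

```text
t: 19.18
tool_pos: [0.4635, 0.0596, 0.0707]
tool_rot: [2.261, 2.181, 0.001]
ft_force: [-0.3, 0.0, 6.0]
opening: 0.284
grasp_force: 12.0
```

```bash
python3 - <<'E'
from h import *
plan([(.4638,.0593,.20,-2,7),(.585,.314,.2,-2,7),(.585,.314,.032,-2,8)])
E
```

```text
t 19.18 at [0.4635 0.0596 0.0707] yaw -2.0 F [-0.3  0.   6. ] open 0.284 q [-0.58  0.36  0.45  2.12 -0.24  0.71 -0.01]
[-0.0, 0.0, -1.8, -0.0, -0.0, 0.0, -1.9, -0.0, -0.0, 0.0, -1.8, -0.0, -0.0, 0.0, -1.9, -0.0, -0.0, 0.0, -1.8, -0.0, -0.0, 0.0, -1.9, -0.0, -0.0, 0.0, -1.8, -0.0, 3.7, 1.6, -0.0, -0.0, 3.7, 1.6, -0.0, -0.0, 3.7, 1.6, -0.0, -0.0, 3.7, 1.6, -0.0, -0.0, 3.7, 1.6, -0.0, -0.0]
[3.7, 1.6, -0.0, -0.0, 3.7, 1.6, -0.0, -0.0, -0.0, 0.0, 2.1, -0.0, -0.0, 0.0, 2.1, -0.0, -0.0, 0.0, 2.1, -0.0, -0.0, 0.0, 2.1, -0.0, -0.0, 0.0, 2.1, -0.0, -0.0, 0.0, 2.1, -0.0, -0.0, 0.0, 2.1, -0.0, -0.0, 0.0, 2.1, -0.0]
```

Call:
move_arm --steps '[0, 0, -1.8, 0, 0, 0, -1.9, 0, 0, 0, -1.8, 0, 0, 0, -1.9, 0, 0, 0, -1.8, 0, 0, 0, -1.9, 0, 0, 0, -1.8, 0, 0, 0, 0, 0]'

```text
t: 20.18
tool_pos: [0.4637, 0.0597, 0.2002]
tool_rot: [2.26, 2.181, 0.003]
ft_force: [-0.1, -0.1, -0.3]
opening: 0.286
grasp_force: 12.0
```

Call:
move_arm --steps '[2, 0.8, 0, 0, 3.7, 1.6, 0, 0, 3.7, 1.6, 0, 0, 3.7, 1.6, 0, 0, 3.7, 1.6, 0, 0, 3.7, 1.6, 0, 0, 3.7, 1.6, 0, 0, 1.7, 0.8, 0, 0, 0, 0, 0, 0, 0, 0, 0, 0]'

```text
t: 21.42
tool_pos: [0.5841, 0.3139, 0.1986]
tool_rot: [-2.261, -2.181, 0.002]
ft_force: [0.5, 0.5, -1.8]
opening: 0.284
grasp_force: 12.0
```

```bash
python3 - <<'E'
from h import *
plan([(.585,.314,.032,-2,8)])
from cell import optics
f=optics.grab_frame("side");np.savez("pics/side2.npz",**f)
w=optics.grab_frame("wrist")["image"]
im=np.vstack([cv2.resize(f["image"][110:270,130:370],(600,400)),w[220:420:1,:560][:,:].copy()[:, :].astype(np.uint8) if 0 else cv2.resize(w,(600,450))])[:, :, ::-1]
cv2.imwrite("pics/c1.png",cv2.resize(im,(424,600)))
E
```

```text
t 21.43 at [0.5841 0.3139 0.1986] yaw -2.1 F [ 0.5  0.5 -1.8] open 0.284 q [-0.81  0.52  0.39  1.53 -0.21  1.14 -0.42]
[0.0, 0.0, 2.1, -0.0, 0.0, 0.0, 2.1, -0.0, 0.0, 0.0, 2.0, -0.0, 0.0, 0.0, 2.1, -0.0, 0.0, 0.1, 2.1, -0.0, 0.0, -0.0, 2.1, -0.1, 0.0, -0.0, 2.1, 0.0, 0.0, -0.0, 2.1, 0.0]
```

View pics/c1.png

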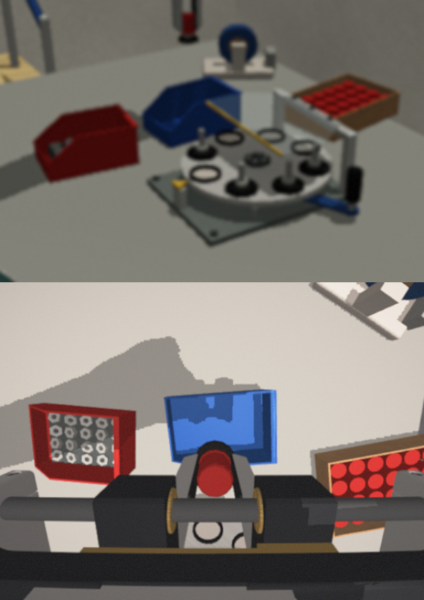

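The foot hangs upright in the gripper at (187,20) in the side view and (213,472) in the wrist view, over the blue bin. The four bare feet are still in their nests and the lever is home at (350,185). Lowering it now.

Call:
move_arm --steps '[0, 0, 2.1, 0, 0, 0, 2.1, 0, 0, 0, 2, 0, 0, 0, 2.1, 0, 0, 0, 2.1, 0, 0, 0, 2.1, 0, 0, 0, 2.1, 0, 0, 0, 1.7, 0, 0, 0, 0.4, 0, 0, 0, 0, 0]'

```text
t: 22.78
tool_pos: [0.5846, 0.3144, 0.0325]
tool_rot: [2.261, 2.181, 0.0]
ft_force: [0.1, 0.3, -1.2]
opening: 0.281
grasp_force: 12.0
```

Call:
move_arm --steps '[0, 0, 0.3, 0, 0, 0, 0.2, 0, 0, 0, 0.2, 0, 0, 0, 0, 0]'

```text
t: 23.28
tool_pos: [0.5844, 0.3143, 0.0254]
tool_rot: [2.261, 2.181, -0.0]
ft_force: [0.4, -0.4, -0.8]
opening: 0.284
grasp_force: 12.0
```

Call:
move_arm --steps '[0, 0, 0.1, 0, 0, 0, 0.1, 0, 0, 0, 0.1, 0, 0, 0, 0, 0]'

```text
t: 23.78
tool_pos: [0.5844, 0.3143, 0.0224]
tool_rot: [-2.261, -2.181, 0.0]
ft_force: [0.5, -0.3, -0.6]
opening: 0.282
grasp_force: 12.0
```

Call:
move_arm --steps '[0, 0, 0.1, 0, 0, 0, 0, 0]'

```text
t: 24.02
tool_pos: [0.5845, 0.3144, 0.0218]
tool_rot: [-2.261, -2.181, -0.0]
ft_force: [-1.9, -0.8, 4.8]
opening: 0.287
grasp_force: 12.0
```

Call:
move_arm --steps '[0, 0, 0.05, 0, 0, 0, 0, 0]'

```text
t: 24.28
tool_pos: [0.5846, 0.3144, 0.0217]
tool_rot: [-2.261, -2.181, -0.001]
ft_force: [-3.6, -2.0, 10.9]
opening: 0.286
grasp_force: 12.0
```

Call:
move_arm --steps '[0, 0, 0, 0, 0, 0, 0, 0, 0, 0, 0, 0, 0, 0, 0, 0, 0, 0, 0, 0]' --fingers 0.2

```text
t: 24.9
tool_pos: [0.5844, 0.3143, 0.0209]
tool_rot: [2.261, 2.181, -0.0]
ft_force: [-0.6, -0.5, -0.0]
opening: 0.596
grasp_force: 0.0
```

Call:
move_arm --steps '[0, 0, -1, 0, 0, 0, -2, 0, 0, 0, -2.5, 0, 0, 0, -3, 0, 0, 0, -3, 0, 0, 0, -3, 0, 0, 0, -3, 0, 0, 0, -3, 0, -3, 0, 0, 0, -4, 0, 0, 0, -4, 0, 0, 0, 0, 0, 0, 0]'

```text
t: 26.4
tool_pos: [0.5811, 0.201, 0.228]
tool_rot: [2.265, 2.175, 0.002]
ft_force: [0.0, 0.2, 0.4]
opening: 0.604
grasp_force: 0.0
```

```bash
python3 wr.py w3; python3 - <<'E'
from cell import optics
import cv2,numpy as np
f=optics.grab_frame("top")["image"];w=cv2.imread("pics/w3.png")
a=cv2.resize(f[150:310,130:310,::-1],(338,300),interpolation=cv2.INTER_CUBIC)
b=cv2.resize(w,(400,300));cv2.imwrite("pics/c2.png",np.hstack([a,b]))
E
```

```text
[0.58106852 0.20100571 0.2280352 ] -2.308889361045234 26.4 [0.00870566 0.16858852 0.39335982] 0.6037905650270596
proj handle top [[325.25870711 419.72262281]] center hub [[270.21260087 305.7988786 ]]
```

View pics/c2.png

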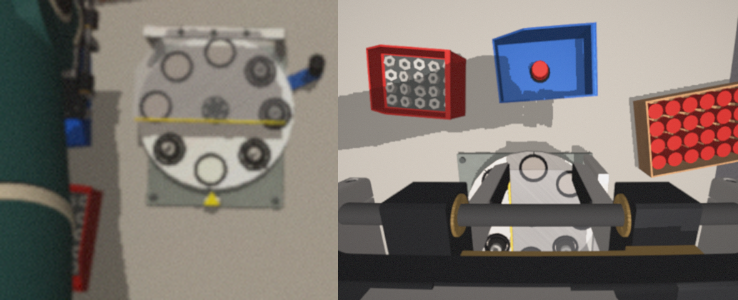

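The foot stands upright in the blue bin (red top at (540,71) in the combined picture). The empty nest is at the pointer (210,168), the four bare feet are in their nests, and the lever is home at (316,66). The arm is clear of everything, so I'm handing in.

```bash
python3 -c "
from cell import ticket
print(ticket.job_done())"
```

```text
the job is handed in; nothing more can be done
None
```

I pulled the lever through three full strokes and set the finished foot upright in the blue bin. The dial is at its station with the lever home, and the job is handed in.

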